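# Load the ink carousel and click it on

## Robot

A 6-joint arm with a two-finger parallel gripper is mounted at the origin on the work surface. World frame = base frame: x ahead of the robot, y to its left, z up, the work surface at z = 0. Lengths are in mm, angles in rad, forces in N, time in s.
With the tool pointing down it reaches from about 325 to 850 mm from the base axis. Payload 15.5 kg.
Tool frame: the origin (TCP) lies on the centre line of the jaws, within the pads' length; the fingertips stand 17 mm ahead of it and the grasp point (between the pads) lies 2 mm behind it (finger_overhang is the distance from the TCP to the fingertips, in mm); z points along the fingers, y is the line along which they close (so a half turn about z gives the same grasp; the last joint's range is limited). The gripper opens to 91 mm and grips with 3 to 60 N. Pads are 32 mm wide; open, the fingers measure 118 mm over their backs; the gripper's body (76 mm by 178 mm) begins 60 mm behind the grasp point.
Start: joints at [1.226, 0.494, 1.345, -0, 1.302, -0.096], TCP at [153.896, 605.758, 230.915] pointing down, gripper open.
Joint ranges: [-2.91, 2.91], [-0.82, 2.16], [0.22, 2.67], [-1.22, 4.37], [0.12, 2.79], [-3.08, 3.08]. Speed limits (rad/s): [1.89, 1.89, 2.57, 3.01, 3.01, 3.01].

## Interface

Orientations are given as a unit quaternion [x, y, z, w].
In Python, from rig import read_state, camera, finish_job, finger_overhang gives the robot as it stands.
- The arm moves only by the shell command python3 -m inch 'ROWS'. ROWS is a JSON object of lists of equal length, an entry for each row: "gripper": the finger opening in mm, from 0 to 91.2; "translation": the shift along the tool's x, y, z scaled (see below), a list of three; "dr": the turn, a rotation vector about the tool's x, y, z scaled (see below), a list of three. A call has 1 to 5 rows; each row shifts and turns the commanded pose from where the row before left it, along the tool's axes as they then stand; what a row does not reach is not made up. The controller multiplies each number of a shift by 15 cm and each number of a turn by 90 degrees. A row lasts 1/10 s, in which the tool goes at most 50 mm and 8.59 degrees, less where a joint would pass 70% of its speed; a pose out of reach is approached as far as the arm can. A call with a number of a shift or a turn outside -1 to 1 is refused whole. A call with a gripper value outside its range is refused whole. The fingers move at their own pace and stop on an object; the grip force is fixed at half the most. Time passes only in rows, so rows that do not move let the fingers close. It gives the time, the measured TCP pose, the force, the opening and the grip force at its end, in the units of the state.
- read_state(): the state, without advancing time (a new reading comes with each control period).
- camera(name): name is "scene" or "top" or "wrist"; returns a dict with "image" (480x640x3 uint8, blue, green, red), "mtx" (3x3 intrinsics, pixels), "k1" (the pictures are not rectified: a ray, as slopes to the right and down, at radius r is drawn at 1 + k1 r^2 times it, then the intrinsics apply), "R" (3x3) and "t" (3): a world point X has camera coordinates R X + t; the wrist camera has in their place "T_tool_cam" (4x4, takes a point from camera to tool coordinates, whose origin is the TCP and whose axes are the flange's). Camera axes: x right, y down, z forward; pixel columns grow to the right and rows downward; lengths in mm; the calibration is good to about 2 mm. A picture is of the moment at which its call begins: read the wrist's pose just before it. There is no depth.
- finish_job(): hands the job in; it is judged then, once.
The state is a dict: "clock": time; "joints": joint angles; "qvel": joint speeds; "joint_torque": joint torques, N m; "ee_pos": TCP position; "tool_rot": TCP orientation; "force": force on the tool from outside, world axes, zero at the start; "wrist_torque": the same for the moment, N m; "opening": finger opening in mm; "grip_force": force on a finger pad.
Only numpy, scipy, OpenCV 4.12 (cv2) and the standard library are available. Lean on these libraries where they do the work, as an engineer would, in place of code of your own. Each camera call takes 0.05 s, during which the arm holds its last target. There are 200 camera calls.

## Task

Put the pointed-nozzle ink bottle that stands on the desk upright into the carousel's pocket at the steel pointer, all the way down to the pocket's floor; set it in rather than dropping it. Then turn the carousel one click clockwise, seen from above, so that the next pocket comes to the pointer, and let go.

Things in the scene. Friction and masses are not known exactly. Their poses are not given: they have to be found in the camera images.
- ink_bottle: The pointed-nozzle ink bottle standing on the desk. Round black body 38 mm wide, 75 mm tall, then a white cap 21 mm wide tapering to a pointed nozzle; 104 mm tall in all, about 50 g. Origin: centre of its underside, z up its axis. Near it, in any order: a fatter black bottle (48 mm wide, 93 mm tall) with a flat white cap and a squat black jar (56 mm wide, 55 mm tall) with a flat lid.
- pocket (a point): Centre of the inner floor of the pocket to load: an empty cup on the wheel, at the start by the pointer (upright steel tab on the base, robot side). Floor 37 mm above desk, 88 mm from the axis; rim 23 mm above floor; inside 52 mm wide at the floor, 59 at the rim. Six cups, 60 deg apart; the next two in the turning direction hold such bottles. z up, x towards the axis; moves with wheel.
- knob (a point): Grip point in the black bar-shaped knob on the wheel's central post, on its vertical axis, 124 mm above the desk. Bar 50 mm long, 14 mm thick, 32 mm tall; its top is 14 mm above this point, a 40 mm wide collar starts 18 mm below it. x along the bar (at the start one end points to the pointer), y across it, z up. Fixed to the wheel and turns with it.
- wheel (a joint): Angle of the carousel wheel about its vertical axis, rad: 0 at the start, growing clockwise seen from above. A spring detent holds it at stops 1.047 rad (60 degrees, one click) apart; turning it takes up to 0.15 N m, more if fast (0.15 N m per rad/s), and let go it falls into the nearest stop. It can turn either way and past the next stop.
Things that resemble listed ones, but are neither listed nor needed, are in the scene too. Leave any blue look-alike of the ink_bottle alone.

How it is judged:
By the outcome, as a careful person would: the job done as asked, in the order asked, and still so for the second after the job is handed in, with the robot touching nothing.
It also fails if it takes over 54 s, if anything falls off the work surface, if the arm or the gripper's body presses on something with over 40 N, if the wrist force passes 120 N, or if a joint passes its speed limit or range.

## Working session

There is one attempt and no reset: what is moved stays moved. The work goes in short steps, Python scripts to look and compute and a shell command to move; the robot and the scene stay as the last step left them, time stands still between calls to the robot, and variables do not carry over. Pictures are saved under pics/ and viewed, at most 10 in all, crops included, and the job is handed in when it is done.

```bash
mkdir -p pics; ls; cat > h.py <<'E'
import numpy as np, cv2
from rig import read_state, camera
from scipy.spatial.transform import Rotation as Ro
def save(c,n): cv2.imwrite(f'pics/{n}.png',c['image'])
def pose():
    s=read_state(); return np.array(s['ee_pos']),Ro.from_quat(s['tool_rot']).as_matrix()
def extr(c,p=None):
    if 'R' in c: R=np.array(c['R']);t=np.array(c['t']).ravel();return R,t
    T=np.eye(4);T[:3,:3]=p[1];T[:3,3]=p[0];M=np.linalg.inv(T@np.array(c['T_tool_cam']));return M[:3,:3],M[:3,3]
def ray(c,uv,p=None):
    R,t=extr(c,p);k=c['k1'];K=np.array(c['mtx'])
    n=cv2.undistortPoints(np.array([[uv]],float),K,np.array([k,0,0,0],float)).ravel()
    return -R.T@t, R.T@np.array([n[0],n[1],1])
def onz(c,uv,z,p=None):
    o,d=ray(c,uv,p);return o+d*(z-o[2])/d[2]
def tri(rs):
    A=np.zeros((3,3));b=np.zeros(3)
    for o,d in rs:
        d=d/np.linalg.norm(d);P=np.eye(3)-np.outer(d,d);A+=P;b+=P@o
    x=np.linalg.solve(A,b);return x,[float(np.linalg.norm((np.eye(3)-np.outer(d,d)/(d@d))@(x-o))) for o,d in rs]
def proj(c,X,p=None):
    R,t=extr(c,p);v=cv2.projectPoints(np.array([X],float),cv2.Rodrigues(R)[0],t,np.array(c['mtx']),np.array([c['k1'],0,0,0],float))[0];return v.ravel().round(1)
E
python3 - <<'E'
from h import *
s=read_state();print(s)
for n in('scene','top'):
    c=camera(n);save(c,n+'0')
    print(n,c['k1'],np.array(c['mtx']).round(1).tolist(),(-np.array(c['R']).T@np.array(c['t']).ravel()).round())
E
```

```text
pics
{'clock': 0.0, 'joints': array([ 1.22647280e+00,  4.94213009e-01,  1.34609923e+00, -6.99578485e-06,
        1.30249657e+00, -9.55028990e-02]), 'qvel': array([-0.00083046, -0.0015236 ,  0.00023099,  0.00091201,  0.00062971,
       -0.0004421 ]), 'joint_torque': array([ 4.91491053e-03, -8.78819132e+01, -3.81867528e+01,  7.10825063e-02,
        5.30374632e-02, -1.35203973e-04]), 'ee_pos': array([153.79784151, 605.42797327, 230.33051419]), 'tool_rot': array([ 1.24088684e-01,  9.92270945e-01, -5.94168891e-04, -1.29358159e-04]), 'force': array([ 0.68157277,  0.76522462, -0.39132855]), 'wrist_torque': array([-0.00132834,  0.01329075, -0.00334347]), 'grip_force': 0.0, 'opening': 90.89957107950578}
scene -0.09949833850723372 [[441.1, 0.0, 322.4], [0.0, 441.1, 243.7], [0.0, 0.0, 1.0]] [ 963. -162.  677.]
top -0.15763805830178487 [[561.1, 0.0, 315.5], [0.0, 561.1, 246.5], [0.0, 0.0, 1.0]] [436.  64. 912.]
```

View pics/scene0.png

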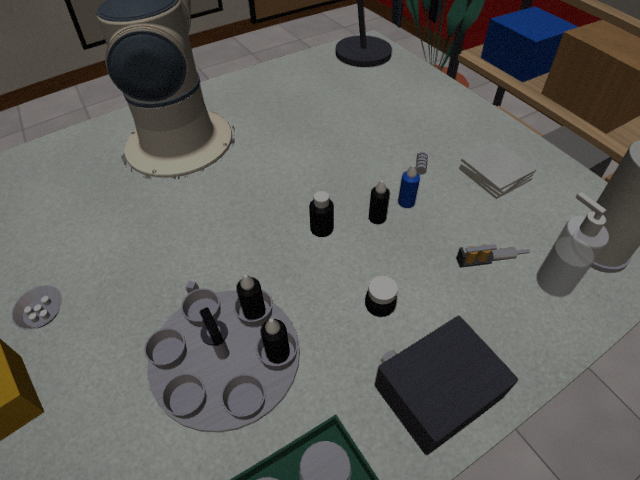

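View pics/top0.png

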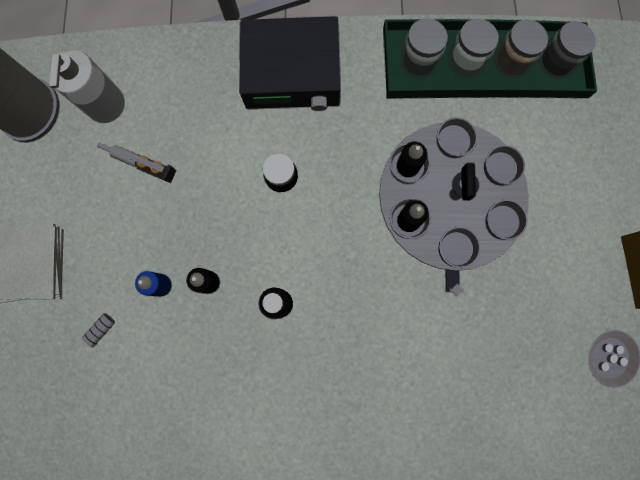

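Candidates:
- Black pointed bottle: top (203,280), scene (379,203). It fits, with a black body and a white pointed nozzle.
- Blue look-alike: top (152,284).
- Fat bottle with a flat cap: top (275,303).
- Jar: top (280,172).
- The two bottles already on the wheel.

The pocket at the pointer is at top (459,247) and the pointer itself at (453,285). I'll confirm this with a crop and do a rough triangulation.

```bash
python3 - <<'E'
from h import *
a=camera('scene');b=camera('top')
def crop(c,x,y,w,h,k): return cv2.resize(c['image'][y:y+h,x:x+w],None,fx=k,fy=k,interpolation=cv2.INTER_CUBIC)
top=np.hstack([crop(a,300,150,133,100,3),crop(b,120,240,133,100,3)])
bot=np.hstack([crop(a,140,265,133,95,3),crop(b,400,205,133,95,3)])
m=np.vstack([top,bot]);m=cv2.convertScaleAbs(m,alpha=1.7);cv2.imwrite('pics/crop1.png',m);print(m.shape)
for n,u,v in [('tip',(380,184),(198,272)),('knobtop',(207,312),(468,166)),('pocketrim',(202,300),(459,246)),('blue tip',(411,167),(146,282))]:
    x,e=tri([ray(a,u),ray(b,v)]);print(n,x.round(1),np.round(e,1))
print('base',onz(a,(378,218),0).round(), 'pointer',onz(b,(453,285),20).round())
E
```

```text
(585, 798, 3)
tip [493.9 254.1 108.6] [1.1 1.1]
knobtop [ 624.4 -132.5  172.4] [4.8 4.8]
pocketrim [ 528.1 -131.4   71.6] [1.5 1.5]
blue tip [482.4 336.5 103.9] [1.9 1.9]
base [486. 266.   0.] pointer [ 471. -132.   20.]
```

View pics/crop1.png

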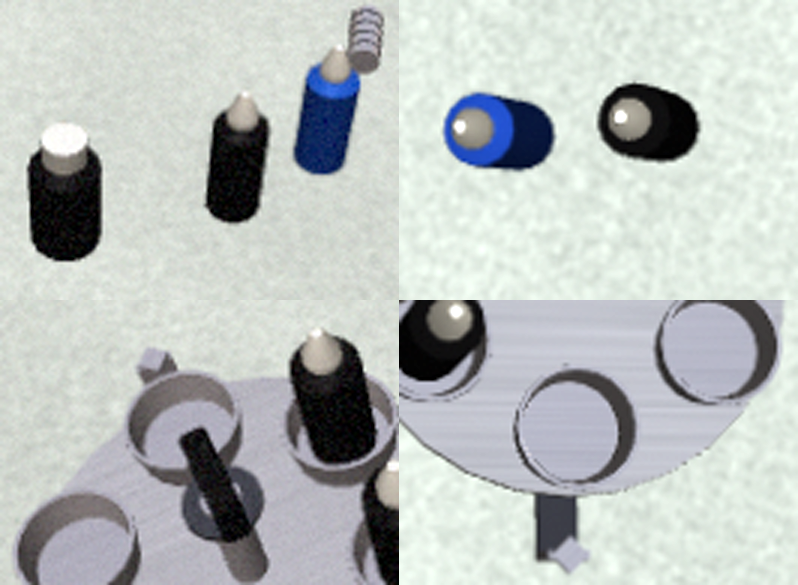

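The crop confirms it: black body with a white pointed nozzle, tip at scene (381,182) and top (196.5,279.5). The empty cup's rim centre is at scene (201,306) and top (457.7,247.7), next to the steel pointer at top (457.7,289). My first pixels were off, so I'll correct them.

```bash
cat >> h.py <<'E'
def mv(target,yaw_to=None):
    "tool-axis scaled shift to target"
    p,R=pose();d=R.T@(np.array(target)-p);print('pose',p.round(1),'xaxis',R[:,0].round(3),'z',R[:,2].round(3),'shift mm',d.round(1),'scaled',(d/150).round(3))
E
python3 - <<'E'
from h import *
a=camera('scene');b=camera('top')
for n,u,v in [('tip',(381,182),(196.5,279.5)),('pocketrim',(201.3,305.7),(457.7,247.7)),('pointer',(192,285),(457.7,289.3))]:
    x,e=tri([ray(a,u),ray(b,v)]);print(n,x.round(1),np.round(e,1))
mv([490,253,170]);c=camera('wrist');print(np.array(c['T_tool_cam']).round(2).tolist(),np.array(c['mtx']).round(1).tolist())
E
```

```text
tip [484.8 260.4 102.8] [1.9 1.9]
pocketrim [ 526.8 -134.5   55.2] [0. 0.]
pointer [ 464.  -133.5   37.3] [2.3 2.3]
pose [153.8 605.7 230.7] xaxis [-0.969  0.246  0.   ] z [-0. -0. -1.] shift mm [-412.7 -259.    60.8] scaled [-2.751 -1.727  0.405]
[[0.0, -0.96, -0.28, 80.05], [1.0, 0.0, 0.0, 0.72], [-0.0, -0.28, 0.96, -152.93], [0.0, 0.0, 0.0, 1.0]] [[336.9, 0.0, 320.5], [0.0, 336.9, 240.4], [0.0, 0.0, 1.0]]
```

```bash
python3 -m inch '{"gripper":[70,70,70,70,70],"translation":[[0,0,0],[0,0,0],[-0.18,-0.19,0],[-0.18,-0.19,0],[-0.18,-0.19,0]],"dr":[[0,0,-0.079],[0,0,-0.079],[0,0,0],[0,0,0],[0,0,0]]}'
python3 -m inch '{"gripper":[70,70,70,70,70],"translation":[[-0.18,-0.19,0],[-0.18,-0.19,0],[-0.18,-0.19,0],[-0.18,-0.19,0],[-0.18,-0.19,0]],"dr":[[0,0,0],[0,0,0],[0,0,0],[0,0,0],[0,0,0]]}'
python3 -m inch '{"gripper":[70,70,70,70,70],"translation":[[-0.18,-0.19,0],[-0.18,-0.19,0],[-0.18,-0.19,0],[-0.18,-0.19,0],[0,0,0]],"dr":[[0,0,0],[0,0,0],[0,0,0],[0,0,0],[0,0,0]]}'
python3 - <<'E'
from h import *
mv([485,260,230]);p=pose();c=camera('wrist');save(c,'w1')
for z in(0,75,104):print(proj(c,[485,260,z],p))
E
```

```text
clock: 0.85
ee_pos: [235.4, 519.2, 230.9]
tool_rot: [-0.0, 1.0, -0.0, 0.0]
force: [1.0, 0.6, 0.3]
opening: 69.8
grip_force: 0.0
clock: 1.35
ee_pos: [370.7, 376.4, 231.1]
tool_rot: [0.0, 1.0, 0.0, 0.0]
force: [0.1, 0.1, -0.6]
opening: 70.0
grip_force: 0.0
clock: 1.85
ee_pos: [480.6, 260.7, 230.9]
tool_rot: [0.002, 1.0, -0.0, 0.001]
force: [0.5, 0.5, 0.1]
opening: 69.9
grip_force: 0.0
pose [480.6 260.7 230.9] xaxis [-1.     0.004 -0.001] z [ 0.001 -0.001 -1.   ] shift mm [-4.4 -0.6  0.9] scaled [-0.029 -0.004  0.006]
[319.  217.2]
[318.6 234.2]
[318.5 243.1]
```

View pics/w1.png

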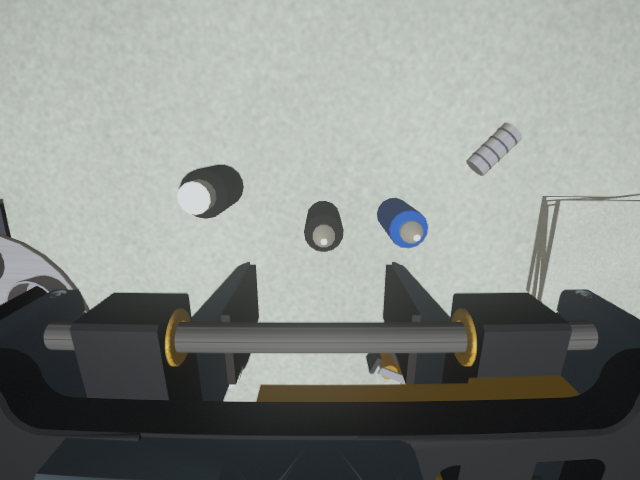

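The wrist view shows the nozzle tip at (323,240), the shoulder circle at (323,232) and the base's near edge at (323,201). The fingers straddle that line. Next I'll refine the position.

```bash
python3 - <<'E'
from h import *
p=pose();c=camera('wrist');a=camera('scene');b=camera('top')
g=c['image'].max(2);m=((g<75)*255).astype(np.uint8);m[255:]=0;m[:195]=0;m[:,:295]=0;m[:,352:]=0
n,l,s,ce=cv2.connectedComponentsWithStats(m);print([s[i].tolist() for i in range(1,n) if s[i][4]>80])
t=[ray(c,(323,240.5),p),ray(a,(381,182)),ray(b,(196.5,279.5))]
print('tip3',*tri(t),'wrist+top',*tri([t[0],t[2]]))
print('tip at104',onz(c,(323,240.5),104,p).round(1),'edge',onz(c,(323,201),0,p).round(1))
for X in([484,264,0],[465,264,0],[484,264,104]):print(proj(c,X,p))
E
```

```text
[[303, 203, 38, 49, 1015]]
tip3 [483.18950884 263.15688951  99.10059662] [2.3971436043530563, 1.511997827972435, 3.602851402636552] wrist+top [486.07578323 264.57088481  82.65808476] [1.3750604209564625, 1.3750604209565334]
tip at104 [480.9 265.4 104. ] edge [464.  266.2   0. ]
[321.1 218. ]
[321.1 201.9]
[321.4 244. ]
```

```bash
python3 -m inch '{"gripper":[70,70,70,70,70],"translation":[[-0.013,0.03,0.2],[0,0,0.26],[0,0,0.26],[0,0,0.26],[0,0,0.18]],"dr":[[0,0,0],[0,0,0],[0,0,0],[0,0,0],[0,0,0]]}'
python3 -m inch '{"gripper":[70,30,30,30,30],"translation":[[0,0,0],[0,0,0],[0,0,0],[0,0,0],[0,0,0]],"dr":[[0,0,0],[0,0,0],[0,0,0],[0,0,0],[0,0,0]]}'
python3 -m inch '{"gripper":[30,30,30,30],"translation":[[0,0,0],[0,0,0],[0,0,0],[0,0,0]],"dr":[[0,0,0],[0,0,0],[0,0,0],[0,0,0]]}'
```

```text
clock: 2.55
ee_pos: [477.9, 268.8, 54.8]
tool_rot: [-0.001, 1.0, -0.0, -0.001]
force: [1.5, -0.6, 0.1]
opening: 70.0
grip_force: 0.0
clock: 3.05
ee_pos: [480.1, 268.3, 58.1]
tool_rot: [0.0, 1.0, 0.0, 0.001]
force: [-0.6, -1.0, 0.2]
opening: 40.6
grip_force: 0.3
clock: 3.45
ee_pos: [480.0, 268.0, 57.4]
tool_rot: [0.0, 1.0, 0.0, 0.0]
force: [1.1, -0.8, 7.5]
opening: 38.6
grip_force: 29.5
```

```bash
python3 -m inch '{"gripper":[30,30,30,30,30],"translation":[[0,0,-0.1],[0,0,-0.25],[0,0,-0.25],[0,0,-0.25],[0,0,-0.2]],"dr":[[0,0,0],[0,0,0],[0,0,0],[0,0,0],[0,0,0]]}'
python3 -m inch '{"gripper":[30,30,30,30,30],"translation":[[0,-0.15,0],[-0.026,-0.24,0],[-0.026,-0.24,0],[-0.026,-0.24,0],[-0.026,-0.24,0]],"dr":[[0,0,0],[0,0,0],[0,0,0],[0,0,0],[0,0,0]]}'
python3 -m inch '{"gripper":[30,30,30,30,30],"translation":[[-0.026,-0.24,0],[-0.026,-0.24,0],[-0.026,-0.24,0],[-0.026,-0.24,0],[-0.026,-0.24,0]],"dr":[[0,0,0],[0,0,0],[0,0,0],[0,0,0],[0,0,0]]}'
python3 -m inch '{"gripper":[30,30,30,30],"translation":[[-0.026,-0.24,0],[-0.026,-0.10,0],[0,0,0],[0,0,0]],"dr":[[0,0,0],[0,0,0],[0,0,0],[0,0,0]]}'
python3 - <<'E'
from h import *
mv([527,-134,215]);p=pose()
w=camera('wrist');save(w,'w2');a=camera('scene');b=camera('top');save(a,'s2')
m=np.vstack([cv2.resize(w['image'][60:360],(640,300)), np.hstack([cv2.resize(a['image'][180:380,120:333],(320,300)),cv2.resize(b['image'][120:320,360:573],(320,300))])])
cv2.imwrite('pics/m2.png',m)
E
```

```text
clock: 3.95
ee_pos: [479.7, 268.1, 216.7]
tool_rot: [0.0, 1.0, 0.0, 0.001]
force: [0.2, 0.6, -0.2]
opening: 38.1
grip_force: 29.4
clock: 4.45
ee_pos: [494.9, 100.2, 214.5]
tool_rot: [0.0, 1.0, 0.0, 0.0]
force: [1.0, 0.4, -0.5]
opening: 38.2
grip_force: 29.4
clock: 4.95
ee_pos: [514.3, -80.0, 214.5]
tool_rot: [0.0, 1.0, 0.0, -0.0]
force: [1.6, 0.3, -0.8]
opening: 38.5
grip_force: 29.4
clock: 5.35
ee_pos: [522.0, -128.9, 214.3]
tool_rot: [0.001, 1.0, 0.0, -0.0]
force: [-0.0, -0.2, -1.3]
opening: 38.2
grip_force: 29.4
pose [ 522.  -128.9  214.3] xaxis [-1.     0.001  0.001] z [-0.001  0.001 -1.   ] shift mm [-5.  -5.1 -0.7] scaled [-0.033 -0.034 -0.005]
```

View pics/m2.png

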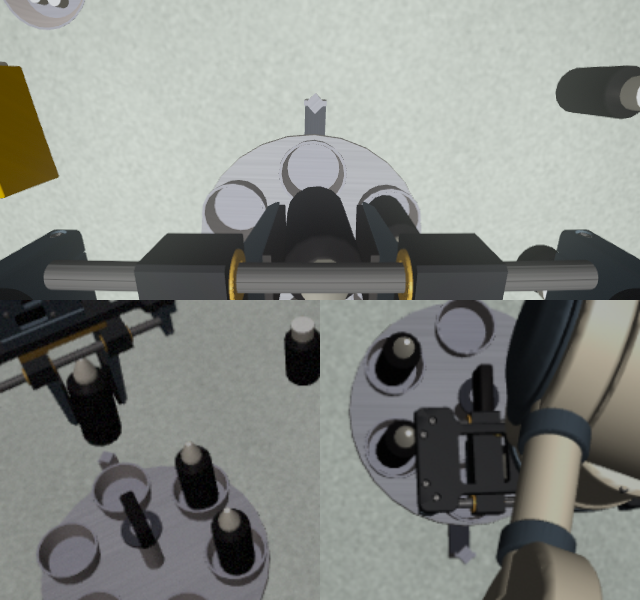

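The wrist view shows the held bottle's base edge at about (319,247), the pocket rim spanning columns 281–343 with its near edge at row 200, and the pointer at (315,163). The scene view shows the bottle upright and clear.

```bash
python3 - <<'E'
from h import *
p=pose();c=camera('wrist');b=camera('top');a=camera('scene')
for n,u,z in[('L',(281,228),60),('R',(343,228),60),('near',(312,200),60),('base',(319,247),157),('pointer',(315,163),37)]:
    print(n,onz(c,u,z,p).round(1))
for q in((457.7,247.7),):print('top rim',onz(b,q,60).round(1))
print('scene rim',onz(a,(201.3,305.7),60).round(1),'rim tri w/t/s',*tri([ray(c,(312,228),p),ray(b,(457.7,247.7)),ray(a,(201.3,305.7))]))
# scene bottle base bottom: silhouette
g=a['image'].max(2)[220:310,150:215];print('proj tip/base scene',proj(a,[522,-129,157]),proj(a,[522,-129,261]),proj(a,[524,-129,157]))
# edges of held bottle in wrist at rows
r=c['image'].max(2)
for y in (250,255,260,270):print(y,[int(i) for i in np.flatnonzero(np.abs(np.diff((r[y,280:360]>60).astype(int))))+280])
k=cv2.resize(c['image'][150:350,240:440],None,fx=3,fy=3,interpolation=cv2.INTER_CUBIC);k=cv2.convertScaleAbs(k,alpha=1.6);cv2.imwrite('pics/w2c.png',k)
E
```

```text
L [ 519.7 -164.1   60. ]
R [ 519.6 -105.8   60. ]
near [ 493.2 -134.8   60. ]
base [ 508.1 -128.1  157. ]
pointer [ 461.1 -132.3   37. ]
top rim [ 526.3 -133.4   60. ]
scene rim [ 530.2 -134.7   60. ] rim tri w/t/s [ 524.47106178 -134.96784986   51.24174705] [2.523118274389687, 2.7724012868571806, 0.7390982706424997]
proj tip/base scene [188.3 265.5] [169.1 217.9] [188.7 266.4]
250 [302, 330]
255 [294, 336]
260 [291, 339]
270 [284, 287, 343, 356]
```

View pics/w2c.png

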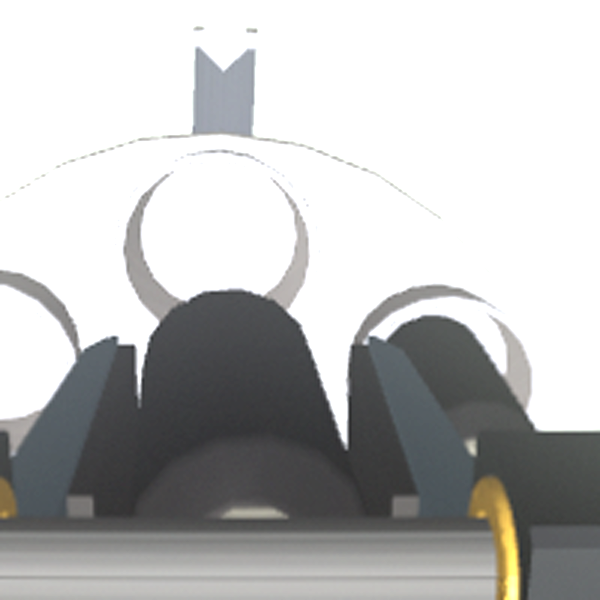

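```bash
python3 -m inch '{"gripper":[30,30,30,30,30],"translation":[[0,-0.033,0.1],[0,0,0.15],[0,0,0.15],[0,0,0.13],[0,0,0]],"dr":[[0,0,0],[0,0,0],[0,0,0],[0,0,0],[0,0,0]]}'
python3 - <<'E'
from h import *
p=pose();print(p[0]);c=camera('wrist');a=camera('scene')
k=cv2.resize(c['image'][170:350,230:410],None,fx=2.2,fy=2.2,interpolation=cv2.INTER_CUBIC)
j=cv2.resize(a['image'][230:350,140:260],(396,396),interpolation=cv2.INTER_CUBIC)
cv2.imwrite('pics/m3.png',cv2.convertScaleAbs(np.hstack([k,j]),alpha=1.3))
E
```

```text
clock: 6.15
ee_pos: [521.0, -133.6, 133.0]
tool_rot: [0.0, 1.0, 0.001, -0.002]
force: [-0.5, -0.0, -0.1]
opening: 38.5
grip_force: 29.4
[ 521.00827401 -133.57571218  132.97591751]
```

View pics/m3.png

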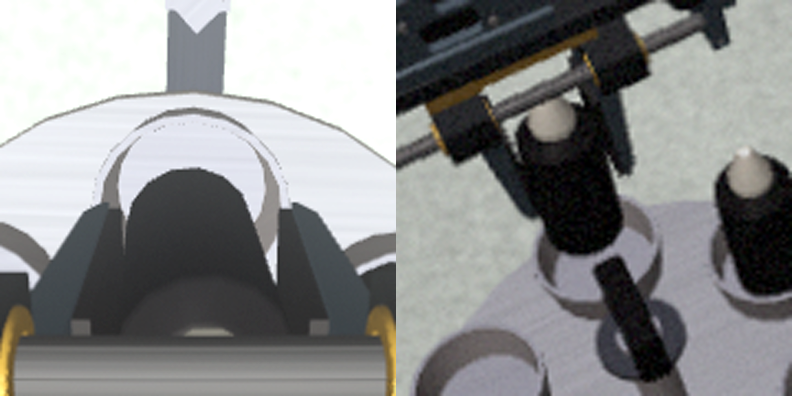

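```bash
python3 - <<'E'
from h import *
p=pose();c=camera('wrist');a=camera('scene')
n=onz(c,(317,219),60,p);i=onz(c,(317,222),60,p);b=onz(c,(317,246.4),75.6,p)
print('rim outer',n.round(1),'inner',i.round(1),'bottle near',b.round(1),'bottle cx',b[0]+19,'pocket cx',i[0]+29.5)
print('base y L/R',[onz(c,(230+u/2.2,256),75.6,p)[1].round(1) for u in(128,255)],'rim y',[onz(c,(230+u/2.2,256),60,p)[1].round(1) for u in(93,290)])
o=a['t'];d=onz(a,(197.9,305.8),75.6);C=ray(a,(1,1))[0];v=(C-d)[:2];v/=np.linalg.norm(v);print('scene: bottle centre',(d[:2]-19*v).round(1),'rim centre',onz(a,(201.3,305.7),60)[:2].round(1))
E
```

```text
rim outer [ 493.6 -135.5   60. ] inner [ 495.8 -135.5   60. ] bottle near [ 508.7 -135.4   75.6] bottle cx 527.6526739941726 pocket cx 525.2534964701283
base y L/R [np.float64(-154.6), np.float64(-116.1)] rim y [np.float64(-167.6), np.float64(-103.4)]
scene: bottle centre [ 519.4 -139.2] rim centre [ 530.2 -134.7]
```

```bash
python3 -m inch '{"gripper":[30,30,30,30,30],"translation":[[-0.01,0,0.05],[0,0,0.05],[0,0,0.05],[0,0,0.05],[0,0,0]],"dr":[[0,0,0],[0,0,0],[0,0,0],[0,0,0],[0,0,0]]}'
python3 -m inch '{"gripper":[30,30,30,30,30],"translation":[[0,0,0.01],[0,0,0.01],[0,0,0.01],[0,0,0],[0,0,0]],"dr":[[0,0,0],[0,0,0],[0,0,0],[0,0,0],[0,0,0]]}'
```

```text
clock: 6.85
ee_pos: [523.1, -134.2, 103.7]
tool_rot: [0.0, 1.0, 0.0, -0.001]
force: [0.5, -0.1, -0.1]
opening: 38.2
grip_force: 29.4
clock: 7.35
ee_pos: [523.8, -134.4, 100.5]
tool_rot: [0.0, 1.0, -0.0, 0.0]
force: [-0.0, 0.7, -0.8]
opening: 38.2
grip_force: 29.4
```

No contact so far. I'll keep going down in small steps.

```bash
python3 -m inch '{"gripper":[30,30,30,30],"translation":[[0,0,0.01],[0,0,0.01],[0,0,0],[0,0,0]],"dr":[[0,0,0],[0,0,0],[0,0,0],[0,0,0]]}'
python3 -m inch '{"gripper":[30,30,30],"translation":[[0,0,0.008],[0,0,0],[0,0,0]],"dr":[[0,0,0],[0,0,0],[0,0,0]]}'
python3 -m inch '{"gripper":[30,30,30],"translation":[[0,0,0.008],[0,0,0],[0,0,0]],"dr":[[0,0,0],[0,0,0],[0,0,0]]}'
```

```text
clock: 7.75
ee_pos: [523.8, -134.4, 97.3]
tool_rot: [0.0, 1.0, 0.0, -0.0]
force: [-0.1, 0.0, -0.5]
opening: 38.1
grip_force: 29.4
clock: 8.05
ee_pos: [523.8, -134.4, 96.2]
tool_rot: [0.0, 1.0, 0.0, -0.0]
force: [0.1, 0.2, -0.4]
opening: 38.3
grip_force: 29.4
clock: 8.35
ee_pos: [523.8, -134.4, 95.0]
tool_rot: [0.0, 1.0, 0.0, -0.0]
force: [0.3, 0.6, -1.4]
opening: 38.4
grip_force: 29.4
```

```bash
python3 -m inch '{"gripper":[30,30,30],"translation":[[0,0,0.006],[0,0,0],[0,0,0]],"dr":[[0,0,0],[0,0,0],[0,0,0]]}'
python3 -m inch '{"gripper":[30,30,30],"translation":[[0,0,0.006],[0,0,0],[0,0,0]],"dr":[[0,0,0],[0,0,0],[0,0,0]]}'
```

```text
clock: 8.65
ee_pos: [523.9, -134.5, 94.2]
tool_rot: [0.0, 1.0, -0.0, 0.0]
force: [-0.1, -0.1, 3.4]
opening: 38.1
grip_force: 29.5
clock: 8.95
ee_pos: [524.0, -134.5, 93.4]
tool_rot: [0.0, 1.0, -0.0, 0.0]
force: [0.1, 0.2, 5.2]
opening: 37.6
grip_force: 29.8
```

The bottle touched the floor at the expected height (94.4). I'll release it and rise.

```bash
python3 -m inch '{"gripper":[44,58,58,58,58],"translation":[[0,0,0],[0,0,0],[0,0,0],[0,0,0],[0,0,-0.05]],"dr":[[0,0,0],[0,0,0],[0,0,0],[0,0,0],[0,0,0]]}'
python3 -m inch '{"gripper":[58,58,58,58,58],"translation":[[0,0,-0.15],[0,0,-0.22],[0,0,-0.22],[0,0,-0.2],[0,0,0]],"dr":[[0,0,0],[0,0,0],[0,0,0],[0,0,0],[0,0,0]]}'
python3 - <<'E'
from h import *
mv([524,-134,215]);p=pose();c=camera('wrist');a=camera('scene')
j=cv2.resize(a['image'][250:400,130:290],(400,375),interpolation=cv2.INTER_CUBIC)
k=cv2.resize(c['image'][120:400,170:470],(400,375),interpolation=cv2.INTER_CUBIC)
cv2.imwrite('pics/m4.png',cv2.convertScaleAbs(np.hstack([k,j]),alpha=1.3))
E
```

```text
clock: 9.45
ee_pos: [523.2, -134.2, 100.3]
tool_rot: [0.0, 1.0, 0.0, -0.001]
force: [0.8, -0.3, -0.7]
opening: 58.3
grip_force: 0.0
clock: 9.95
ee_pos: [525.5, -135.0, 223.5]
tool_rot: [0.0, 1.0, -0.001, 0.003]
force: [0.1, 1.0, -1.1]
opening: 57.8
grip_force: 0.0
pose [ 525.5 -135.   223.5] xaxis [-1.     0.001 -0.006] z [ 0.006 -0.002 -1.   ] shift mm [1.6 1.1 8.5] scaled [0.011 0.007 0.057]
```

View pics/m4.png

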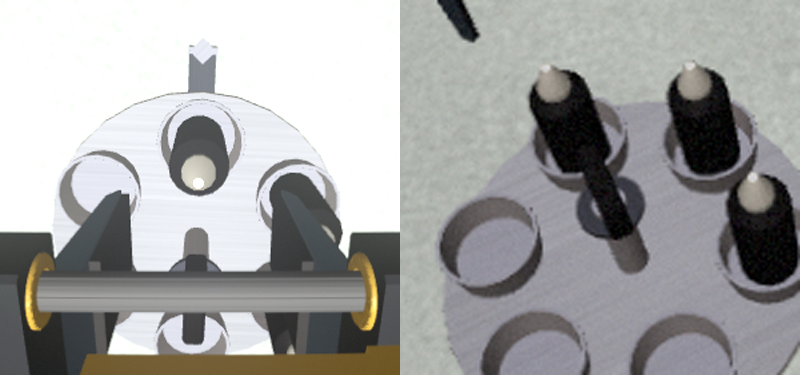

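The wrist and scene views agree: the bottle stands upright inside the cup and its base is within the rim (scene crop around (570,120)). The bar knob is at wrist crop (195,300). I'll move above it and look.

```bash
python3 -m inch '{"gripper":[46,46,46,46,46],"translation":[[-0.19,0,0],[-0.2,0,0],[-0.2,0,0],[0,0,0],[0,0,0]],"dr":[[0,0,0],[0,0,0],[0,0,0],[0,0,0],[0,0,0]]}'
python3 - <<'E'
from h import *
p=pose();print(p[0].round(1));c=camera('wrist');save(c,'w5')
k=cv2.resize(c['image'][120:320,190:450],(780,600),interpolation=cv2.INTER_CUBIC)
cv2.imwrite('pics/m5.png',cv2.convertScaleAbs(k,alpha=1.2))
t=cv2.imread('pics/top0.png');b=camera('top')
g=t.max(2)[155:210,455:485];m=(g<45).astype(np.uint8)
n,l,s,ce=cv2.connectedComponentsWithStats(m);i=1+np.argmax(s[1:,4]);q=np.argwhere(l==i)[:,::-1]+[455,155]
r=cv2.minAreaRect(q.astype(np.float32));print(s[i],r);print([onz(b,v,138).round(1).tolist() for v in cv2.boxPoints(r)])
E
```

```text
clock: 10.55
ee_pos: [611.8, -134.2, 217.7]
tool_rot: [0.0, 1.0, 0.0, -0.001]
force: [-0.7, -0.9, -1.2]
opening: 45.8
grip_force: 0.0
[ 611.8 -134.2  217.7]
[  0   8  23  37 648] ((466.0, 181.0), (36.0, 22.0), 90.0)
[[639.3, -118.2, 138.0], [638.8, -150.1, 138.0], [586.5, -146.8, 138.0], [587.1, -115.2, 138.0]]
```

View pics/m5.png

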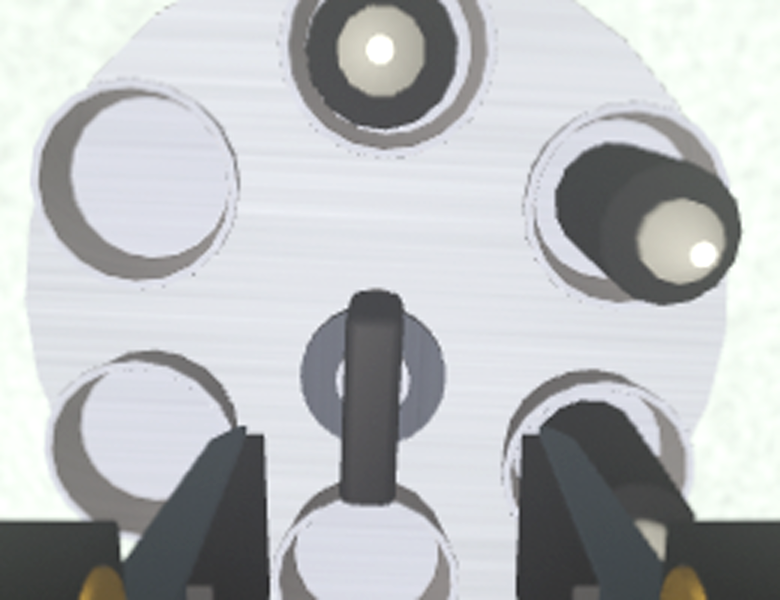

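The wrist view shows the bottle centred in its cup. The knob's top face runs from crop (375,318) to (368.5,503), about 2° off the tool's x axis.

```bash
python3 - <<'E'
from h import *
p=pose();c=camera('wrist')
A=onz(c,(315,226),138,p);B=onz(c,(312.8,287.7),138,p);print(A.round(1),B.round(1),np.linalg.norm(A-B),'yaw deg',np.degrees(np.arctan2((B-A)[1],(B-A)[0])))
C=(A+B)/2;print(C.round(1));mv([C[0],C[1],127])
print('width',[onz(c,(190+u/3,257),138,p)[1].round(1) for u in(343,400)])
E
```

```text
[ 588.6 -137.   138. ] [ 636.4 -138.9  138. ] 47.792366326733735 yaw deg -2.2475886063423673
[ 612.5 -137.9  138. ]
pose [ 611.3 -134.4  218.8] xaxis [-1.     0.001  0.001] z [-0.001  0.    -1.   ] shift mm [-1.3 -3.6 91.8] scaled [-0.009 -0.024  0.612]
width [np.float64(-144.9), np.float64(-131.0)]
```

```bash
python3 -m inch '{"gripper":[46,46,46,46,46],"translation":[[-0.008,-0.024,0.05],[0,0,0.18],[0,0,0.18],[0,0,0.13],[0,0,0.06]],"dr":[[0,0,0.025],[0,0,0],[0,0,0],[0,0,0],[0,0,0]]}'
python3 -m inch '{"gripper":[46,46,46],"translation":[[0,0,0],[0,0,0],[0,0,0]],"dr":[[0,0,0],[0,0,0],[0,0,0]]}'
python3 - <<'E'
from h import *
mv([612.4,-138,128])
E
```

```text
clock: 11.2
ee_pos: [612.0, -137.8, 127.6]
tool_rot: [0.02, 1.0, 0.0, -0.001]
force: [-0.2, -0.8, 0.1]
opening: 45.8
grip_force: 0.0
clock: 11.5
ee_pos: [614.1, -138.3, 130.4]
tool_rot: [0.02, 1.0, -0.0, 0.001]
force: [-0.2, 0.2, -0.2]
opening: 46.3
grip_force: 0.0
pose [ 614.1 -138.3  130.4] xaxis [-0.999  0.04  -0.002] z [ 0.002 -0.001 -1.   ] shift mm [1.7 0.2 2.4] scaled [0.011 0.002 0.016]
```

```bash
python3 -m inch '{"gripper":[46,20,8,8,8],"translation":[[0.01,0,0.016],[0,0,0],[0,0,0],[0,0,0],[0,0,0]],"dr":[[0,0,0],[0,0,0],[0,0,0],[0,0,0],[0,0,0]]}'
python3 -m inch '{"gripper":[8,8,8],"translation":[[0,0,0],[0,0,0],[0,0,0]],"dr":[[0,0,0],[0,0,0],[0,0,0]]}'
```

```text
clock: 12.0
ee_pos: [612.0, -138.0, 126.9]
tool_rot: [0.02, 1.0, -0.0, 0.0]
force: [-0.2, -2.5, -0.0]
opening: 16.8
grip_force: 3.1
clock: 12.3
ee_pos: [612.1, -139.4, 126.9]
tool_rot: [0.02, 1.0, -0.001, 0.0]
force: [-1.5, -11.3, -0.9]
opening: 13.8
grip_force: 30.0
```

```bash
python3 -m inch '{"gripper":[8,8,8,8,8],"translation":[[0,-0.009,0],[0,0,0],[0,0,0],[0,0,0],[0,0,0]],"dr":[[0,0,0],[0,0,0.02],[0,0,0.04],[0,0,0.04],[0,0,0.04]]}'
python3 -m inch '{"gripper":[8,8,8,8,8],"translation":[[0,0,0],[0,0,0],[0,0,0],[0,0,0],[0,0,0]],"dr":[[0,0,0.04],[0,0,0.04],[0,0,0.04],[0,0,0.04],[0,0,0.04]]}'
```

```text
clock: 12.8
ee_pos: [612.1, -139.1, 126.9]
tool_rot: [0.131, 0.991, 0.0, 0.0]
force: [2.0, 2.4, 0.1]
opening: 14.0
grip_force: 30.0
clock: 13.3
ee_pos: [612.3, -138.5, 126.9]
tool_rot: [0.284, 0.959, 0.001, 0.0]
force: [3.7, 6.8, -0.3]
opening: 13.7
grip_force: 30.0
```

```bash
python3 -c "
from h import *
s=read_state();p,R=pose();print(R[:,0].round(3),np.degrees(np.arctan2(R[1,0],-R[0,0])),s['joints'].round(2),s['wrist_torque'].round(2),s['force'].round(1))"
```

```text
[-0.838  0.545  0.   ] 33.018863687083424 [-0.32  0.61  1.45  0.    1.08 -1.31] [ 1.08 -0.61  0.1 ] [ 3.7  6.8 -0.3]
```

```bash
python3 -m inch '{"gripper":[8,8,8,8,8],"translation":[[0,0,0],[0,0,0],[0,0,0],[0,0,0],[0,0,0]],"dr":[[0,0,0.04],[0,0,0.04],[0,0,0.04],[0,0,0.04],[0,0,0.04]]}'
python3 -m inch '{"gripper":[8,8,8,8,8],"translation":[[0,0,0],[0,0,0],[0,0,0],[0,0,0],[0,0,0]],"dr":[[0,0,0.04],[0,0,0.04],[0,0,0.04],[0,0,0.007],[0,0,0]]}'
python3 -m inch '{"gripper":[8,8,8],"translation":[[0,0,0],[0,0,0],[0,0,0]],"dr":[[0,0,0],[0,0,0],[0,0,0]]}'
python3 -c "
from h import *
s=read_state();p,R=pose();print(np.degrees(np.arctan2(R[1,0],-R[0,0])),s['joints'].round(2),s['wrist_torque'].round(2),s['force'].round(1))"
```

```text
clock: 13.8
ee_pos: [612.8, -138.0, 126.9]
tool_rot: [0.431, 0.903, 0.001, 0.0]
force: [6.6, 11.9, -1.8]
opening: 14.1
grip_force: 30.0
clock: 14.3
ee_pos: [613.1, -137.8, 126.9]
tool_rot: [0.517, 0.856, 0.001, 0.0]
force: [9.4, 12.8, -2.4]
opening: 13.9
grip_force: 30.0
clock: 14.6
ee_pos: [613.1, -137.8, 126.9]
tool_rot: [0.517, 0.856, 0.001, 0.0]
force: [9.4, 13.2, -3.5]
opening: 13.8
grip_force: 30.0
62.29473748859041 [-0.32  0.61  1.45  0.    1.08 -0.8 ] [ 1.83 -1.3   0.02] [ 9.4 13.2 -3.5]
```

```bash
python3 -m inch '{"gripper":[20,40,46,46,46],"translation":[[0,0,0],[0,0,0],[0,0,0],[0,0,0],[0,0,-0.05]],"dr":[[0,0,0],[0,0,0],[0,0,0],[0,0,0],[0,0,0]]}'
python3 -m inch '{"gripper":[46,46,46,46,46],"translation":[[0,0,-0.15],[0,0,-0.25],[0,0,-0.25],[0,0,-0.15],[0,0,0]],"dr":[[0,0,0],[0,0,0],[0,0,0],[0,0,0],[0,0,0]]}'
python3 - <<'E'
from h import *
c=camera('wrist');a=camera('scene')
j=cv2.resize(a['image'][250:430,130:320],(400,380),interpolation=cv2.INTER_CUBIC)
k=cv2.resize(c['image'][60:340,170:470],(400,380),interpolation=cv2.INTER_CUBIC)
cv2.imwrite('pics/m6.png',cv2.convertScaleAbs(np.hstack([k,j]),alpha=1.3))
E
```

```text
clock: 15.1
ee_pos: [611.4, -139.3, 133.8]
tool_rot: [0.517, 0.856, -0.0, -0.001]
force: [-0.1, 0.0, 0.4]
opening: 45.8
grip_force: 0.0
clock: 15.6
ee_pos: [613.4, -139.9, 258.6]
tool_rot: [0.517, 0.856, 0.001, 0.003]
force: [0.8, 0.5, 0.1]
opening: 46.0
grip_force: 0.0
```

View pics/m6.png

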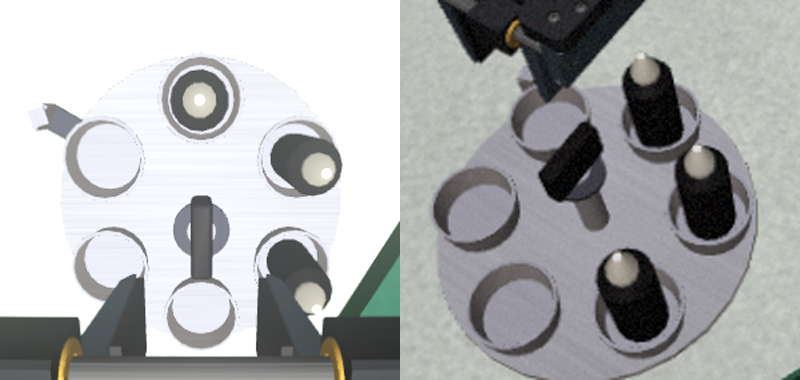

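The wheel has turned one click clockwise. An empty cup now sits at the pointer (wrist crop (100,158), pointer (50,122)). The bottle stands upright in its cup one place on, and the gripper is clear.

```bash
python3 -c "
from rig import finish_job
print(finish_job())"
```

```text
the job is handed in; nothing more can be done
None
```

The ink bottle stands upright on the floor of its pocket, the carousel is one click clockwise with the next empty pocket at the pointer, and the job was handed in at about 16 s with the robot touching nothing.

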